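Slide the reagent chamber's cover into its port and swing the keeper over it

TASK

Close the reagent chamber: with the fingertips push the loose metal disc across the top of the white housing, without lifting it, until it drops into the round port and lies flat and flush. Then push the keeper's pin round until the keeper arm lies over the disc and comes to its stop. Leave everything else standing where it is and take the hand away.

Things in the scene. Friction and masses are not known exactly. Their poses are not given: they have to be found in the camera images.
- chamber: the reagent chamber's housing: a fixed low white box, 200 mm along its x, 300 mm along its y, 40 mm tall, flat top; origin at the centre of its underside on the table. Port and keeper sit on its local -y half, the disc starts on its local +y half
- port (a point): centre of the round port's mouth, level with the housing's top (origin; axes as the housing's), at housing x 0, y -0.040, z 0.040. The port is a dark-floored recess 64 mm in diameter and 8 mm deep with plain upright walls
- cover: the loose cover: a plain grey metal disc, 60 mm in diameter, 8 mm thick, about 80 g, lying flat on the housing's top 70 to 125 mm from the port's centre; origin at the centre of its underside, z along its axis. Home, its underside is 8 mm below the port's mouth, its top flush. Pushed over the rim it tips in front edge first and falls flat when within 2 mm of the port's centre
- keeper (a joint): angle of the keeper, a flat steel arm 52 mm long on an upright pivot at housing x 0, y -0.092 (52 mm from the port's centre). At 0 the arm points along the housing's +x (open); seen from above it turns anticlockwise to its stop at 1.57, where it points along the housing's +y, over the disc. Starts at 0 to 0.45, clear of the port; stays where left; needs 1 to 2 N at the pin
- keeper_pin (a point): top centre of the keeper's upright pin, 40 mm from the pivot along the arm: a round steel pin 12 mm in diameter rising 29 mm above the arm, its top 42 mm above the housing's top; the place to push. The arm is 12 mm wide, its underside 3 mm and its top 10 mm above the housing's top
- sample_cup: white plastic sample cup, 24 mm across, 26 mm tall, on the housing's top near its local +x edge (about x +0.086); origin under its centre; bystander
- level: small dark green spirit level, 66 x 16 x 34 mm tall, on the housing's top near its local -x edge (about x -0.086, y -0.07, its length along local y); origin under its centre; bystander
- reagent_bottle: white plastic bottle, 52 mm across, 105 mm tall, on the table beside the housing's local +x side; origin under its centre; bystander
- jar: amber jar, 56 mm across, 60 mm tall, on the table beyond the housing's local -y end; origin under its centre; bystander
- tube_rack: grey rack full of capped tubes, 100 x 150 mm, 91 mm tall, on the left of the table; origin under its centre; bystander
- beaker: glass beaker, 70 mm across, 85 mm tall, on the right of the table; origin under its centre; bystander
- tip_box: clear box of pipette tips, 85 x 120 mm, 63 mm tall, on the right of the table; origin under its centre; bystander
Mind the look-alikes: they are no part of the job. Of the things like the cover, leave any that is green; of the rest the larger one is meant.

How it is judged:
By the outcome, as a careful person would: the job done as asked, in the order asked, and still so for the second after the job is handed in, with the robot touching nothing.
It also fails if it takes over 48 s, if anything falls off the work surface, if the arm or the gripper's body presses on something with over 40 N, if the wrist force passes 120 N, or if a joint passes its speed limit or range.

ROBOT

A 6-joint arm with a two-finger parallel gripper is mounted at the origin on the work surface. World frame = base frame: x ahead of the robot, y to its left, z up, the work surface at z = 0. Lengths are in m, angles in rad, forces in N, time in s.
With the tool pointing down it reaches from about 0.35 to 0.725 m from the base axis. Payload 4.3 kg.
Tool frame: the origin (TCP) lies midway between the tips of the shut fingers; the grasp point (between the pads) lies 19 mm behind it; z points along the fingers, y is the direction in which the jaws open and shut (so a half turn about z gives the same grasp; the last joint's range is limited). The gripper opens to 85 mm and grips with 20 to 120 N. Pads are 22 mm wide; open, the fingers measure 114 mm over their backs; the gripper's body (76 mm by 85 mm) begins 54 mm behind the grasp point. The pads swing forward as they close: fully open they stand 13 mm farther back than shut.
Start: joints at [-1.242, 0.377, 0.081, 1.274, 0, 1.46], TCP at [0.244, -0.521, 0.196] pointing down, gripper open.
Joint ranges: [-2.72, 2.72], [-0.84, 1.66], [-1.02, 1.22], [-1.77, 2.12], [-1.37, 1.28], [-3.14, 3.14]. Speed limits (rad/s): [2.57, 2.57, 3.14, 3.14, 3.14, 3.14].

INTERFACE

Orientations are given as a 3x3 rotation matrix whose columns are the frame's x, y, z axes.
In Python, from plant import ctrl gives the robot as it stands. The module is installed in compiled form; this text tells all that it offers.
- The arm moves only by the tool apply_moves, never from a script. Its argument "rows" is a list of rows, each a list of 4 numbers: the shift along the tool's x, y, z in cm, then the turn about the tool's z in rad. A call has 1 to 5 rows; each row shifts and turns the commanded pose from where the row before left it, along the tool's axes as they then stand; what a row does not reach is not made up. A row lasts 1/10 s, in which the tool goes at most 50 mm and 8.59 degrees, less where a joint would pass 70% of its speed; a pose out of reach is approached as far as the arm can. A call with a gripper value outside its range is refused whole. "gripper" is the opening, from 0 (shut) to 1 (fully open), set as the call begins (left out, the last holds). The fingers move at their own pace and stop on an object; the grip force is fixed at half the most. Time passes only in rows, so rows that do not move let the fingers close. It gives the time, the measured TCP pose, the force and the opening at its end, in the units of the state.
- ctrl.state(): the state, without advancing time (a new reading comes with each control period).
- ctrl.read_camera(name): name is "scene" or "top" or "wrist"; returns the picture (400x640x3 uint8, red, green, blue); there is no depth.
- ctrl.calibration(name): a dict with "intrinsics" (3x3 intrinsics, pixels), "camera_from_world" (4x4, takes a point from world to camera coordinates). Camera axes: x right, y up, looking along -z (the intrinsics and any distortion apply to the point x, -y, -z); pixel columns grow to the right and rows downward; lengths in m; the calibration is good to about 2 mm. A picture is of the moment at which its call begins: read the wrist's pose just before it. calibration takes no time and is no camera call; for the wrist camera it gives the pose at the moment of the call.
- ctrl.sign_off(): hands the job in, once; it reports no verdict.
The state is a dict: "t": time; "q": joint angles; "qvel": joint speeds; "tau": joint torques, N m; "tcp_pos": TCP position; "orientation": TCP orientation; "wrist_force": force on the tool from outside, world axes, zero at the start; "moment": the same for the moment, N m; "finger_gap": finger opening in m.
Only numpy, scipy, OpenCV 4.12 (cv2) and the standard library are available. Lean on these libraries where they do the work, as an engineer would, in place of code of your own. Each camera call takes 0.05 s, during which the arm holds its last target. There are 200 camera calls.

## Working session

There is one attempt and no reset: what is moved stays moved. The work goes in short steps, Python scripts to look and compute and a tool call to move; the robot and the scene stay as the last step left them, time stands still between calls to the robot, and variables do not carry over. Pictures are saved under pics/ and viewed, about 8 in all and at most 12, crops included, and the job is handed in when it is done.

Besides the shell and the picture viewer there is one more tool, called after ">>>" by a JSON object that holds its "name" and its "arguments". apply_moves: Moves the arm, as the interface text tells. Its arguments: {"type":"object","properties":{"rows":{"type":"array","items":{"type":"array","items":{"type":"number"}}},"gripper":{"type":"number"}},"required":["rows"]}

```bash
mkdir -p pics; cat > h.py <<'E'
import numpy as np, cv2
from plant import ctrl
def cal(n):
    c=ctrl.calibration(n); return np.array(c["intrinsics"]),np.array(c["camera_from_world"]),c
def proj(n,p,c=None):
    K,T,_=c or cal(n); q=T[:3,:3]@np.array(p,float)+T[:3,3]; v=K@np.array([q[0],-q[1],-q[2]]); return v[:2]/v[2]
def ray(n,uv,z,c=None):
    K,T,_=c or cal(n); d=np.linalg.inv(K)@[uv[0],uv[1],1]; d=T[:3,:3].T@np.array([d[0],-d[1],-d[2]])
    o=-T[:3,:3].T@T[:3,3]; return o+d*(z-o[2])/d[2]
E
python3 - <<'E'
from h import *
s=ctrl.state(); print(s)
for n in("top","scene"):
    im=ctrl.read_camera(n); cv2.imwrite(f"pics/{n}0.png",im[:,:,::-1]); print(n,cal(n))
E
```

```text
{'t': 0.0, 'q': array([-1.24230814e+00,  3.78073313e-01,  7.96420125e-02,  1.27439308e+00,
        2.54109048e-05,  1.46049102e+00]), 'qvel': array([-8.87145414e-04,  7.67761120e-05, -6.45931048e-04,  7.43113701e-04,
        1.44661209e-03,  1.14444452e-03]), 'tau': array([ 4.29993188e-04, -4.63609278e+01,  2.69871640e+01,  2.07708206e-02,
       -3.12340462e-04,  9.30013333e-08]), 'tcp_pos': array([ 0.24406531, -0.51983932,  0.19456133]), 'orientation': array([[ 9.05264992e-01,  4.24846910e-01, -6.30221633e-04],
       [ 4.24847305e-01, -9.05262974e-01,  1.92780961e-03],
       [ 2.48507647e-04, -2.01292651e-03, -9.99997943e-01]]), 'wrist_force': array([0.43828662, 0.25948242, 0.04246806]), 'moment': array([ 0.05451225, -0.051935  , -0.05451887]), 'finger_gap': 0.08554397970010005}
top (array([[499.42898839,   0.        , 319.7584204 ],
       [  0.        , 499.42898839, 205.74947104],
       [  0.        ,   0.        ,   1.        ]]), array([[ 0.02839345, -0.99959374, -0.00248226, -0.01978729],
       [ 0.98301566,  0.02747196,  0.18145384, -0.52553239],
       [-0.18131194, -0.
[... 683 characters left out ...]
  1.        ]]), array([[ 0.42557231,  0.9049194 ,  0.00301469, -0.21901904],
       [-0.57326114,  0.26701688,  0.77464421,  0.23000502],
       [ 0.7001856 , -0.33139533,  0.63239012, -1.45923553],
       [ 0.        ,  0.        ,  0.        ,  1.        ]]), {'intrinsics': array([[374.1663486 ,   0.        , 323.34680843],
       [  0.        , 374.1663486 , 198.67494519],
       [  0.        ,   0.        ,   1.        ]]), 'camera_from_world': array([[ 0.42557231,  0.9049194 ,  0.00301469, -0.21901904],
       [-0.57326114,  0.26701688,  0.77464421,  0.23000502],
       [ 0.7001856 , -0.33139533,  0.63239012, -1.45923553],
       [ 0.        ,  0.        ,  0.        ,  1.        ]])})
```

View pics/top0.png

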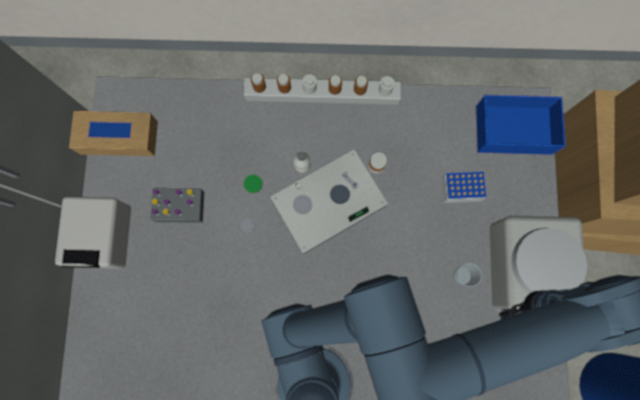

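View pics/scene0.png

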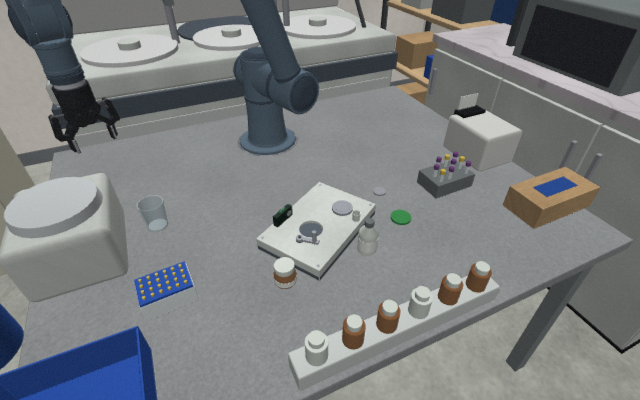

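Top view: the housing's corners are at about (354,151), (386,207), (304,251) and (271,196). The cover is at (303,204) and the port at (340,194). The keeper is near (348,180), the level at (358,214) and the cup at (298,184). The small grey disc at (247,226) and the green one are decoys.

```bash
python3 - <<'E'
from h import *
im=cv2.imread("pics/top0.png"); g=cv2.cvtColor(im,cv2.COLOR_BGR2GRAY)
m=((g>165)).astype(np.uint8); m[:140]=0;m[260:]=0;m[:,:262]=0;m[:,395:]=0
m=cv2.morphologyEx(m,cv2.MORPH_OPEN,np.ones((5,5)))
cs,_=cv2.findContours(m,0,2); c=max(cs,key=cv2.contourArea); h=cv2.approxPolyDP(cv2.convexHull(c),6,True)[:,0]
print(h,[ray("top",p,.04)[:2].round(4) for p in h])
hull=np.array([ray("top",p,.04)[:2] for p in cv2.convexHull(c)[:,0]],np.float32); print(cv2.minAreaRect(hull))
def blob(c0,r,lo,hi,z):
    k=np.zeros_like(g);cv2.circle(k,c0,r,255,-1); mm=((g>=lo)&(g<=hi)&(k>0)).astype(np.uint8)
    cs,_=cv2.findContours(mm,0,2);c=max(cs,key=cv2.contourArea);e=cv2.minEnclosingCircle(c);M=cv2.moments(c);u=(M['m10']/M['m00'],M['m01']/M['m00']);print(u,e,cv2.contourArea(c),ray("top",u,z))
print(g[204,288:320],g[194,325:356])
blob((303,204),14,0,175,.048); blob((340,194),14,0,120,.04)
E
```

```text
[[302 162]] [array([0.6641, 0.0542])]
((0.6575148105621338, 0.06020429730415344), (0.012925393879413605, 0.012438955716788769), 1.9967584609985352)
[159 159 161 157 148 134 126 124 125 127 126 126 126 125 127 126 126 126
 125 125 124 121 121 131 146 155 157 157 158 158 158 157] [155 155 155 150 131 100  77  69  71  71  72  72  71  70  73  70  71  71
  71  71  72  72  69  71  95 130 150 155 154 154 155]
(303.0, 204.0) ((303.0, 204.0), 14.000100135803223) 574.0 [0.52988039 0.04618448 0.048     ]
(339.4842105263158, 193.9701754385965) ((339.5, 193.9166717529297), 9.987937927246094) 285.0 [ 0.56584088 -0.06444389  0.04      ]
```

```bash
python3 - <<'E'
from h import *
im=cv2.imread("pics/top0.png"); g=cv2.cvtColor(im,cv2.COLOR_BGR2GRAY)
m=((g>140)).astype(np.uint8); m[:140]=0;m[260:]=0;m[:,:262]=0;m[:,395:]=0
m=cv2.morphologyEx(m,cv2.MORPH_OPEN,np.ones((3,3)))
cs,_=cv2.findContours(m,0,2); c=max(cs,key=cv2.contourArea)
hull=np.array([ray("top",p,.04)[:2] for p in cv2.convexHull(c)[:,0]],np.float32); R=cv2.minAreaRect(hull);print(R,cv2.boxPoints(R))
def blob(c0,r,hi,z):
    k=np.zeros_like(g);cv2.circle(k,c0,r,255,-1); mm=((g<=hi)&(k>0)).astype(np.uint8)
    cs,_=cv2.findContours(mm,0,2);c=max(cs,key=cv2.contourArea);(u,ax,_)=cv2.fitEllipse(c);p=ray("top",u,z);print(u,ax,p);return p[:2]
D=blob((303,204),14,141,.048);P=blob((340,194),13,115,.04)
Rm=np.linalg.norm(D-P);print("dist",Rm)
s=ctrl.state(); print(s["t"])
E
```

```text
((0.5470157861709595, -0.030745789408683777), (0.19925567507743835, 0.29933714866638184), 32.05679702758789) [[ 0.38314092  0.04322323]
 [ 0.542017   -0.21047169]
 [ 0.71089065 -0.10471481]
 [ 0.5520146   0.14898011]]
(302.13623046875, 204.1328125) (18.555261611938477, 19.07256507873535) [0.52939571 0.04879943 0.048     ]
(339.5265808105469, 193.93502807617188) (18.822153091430664, 19.28192901611328) [ 0.56595476 -0.06457165  0.04      ]
dist 0.11911996929359005
0.1
```

>>> {"name": "apply_moves", "arguments": {"rows": [[3.3, -2.5, -0.4, 0], [3.3, -2.5, -0.4, 0], [3.3, -2.5, -0.4, 0], [3.3, -2.5, -0.4, 0], [3.3, -2.5, -0.4, 0]], "gripper": 0.4}}

```text
t: 0.6
tcp_pos: [0.3408, -0.3355, 0.2152]
orientation: [[0.905, 0.424, -0.0], [0.424, -0.905, 0.001], [-0.0, -0.001, -1.0]]
wrist_force: [0.6, -0.0, 0.1]
finger_gap: 0.0343
```

>>> {"name": "apply_moves", "arguments": {"rows": [[3.3, -2.5, -0.4, 0], [3.3, -2.5, -0.4, 0], [3.3, -2.5, -0.4, 0], [3.3, -2.5, -0.4, 0], [3.3, -2.5, -0.4, 0]]}}

```text
t: 1.1
tcp_pos: [0.4371, -0.1523, 0.2354]
orientation: [[0.905, 0.425, -0.0], [0.425, -0.905, 0.0], [-0.0, -0.0, -1.0]]
wrist_force: [0.9, -1.1, 0.6]
finger_gap: 0.0339
```

>>> {"name": "apply_moves", "arguments": {"rows": [[3.3, -2.5, -0.4, 0], [3.3, -2.5, -0.4, 0], [3.3, -2.5, -0.4, 0], [3.3, -2.5, -0.4, 0], [3.3, -2.5, -0.4, 0]]}}

```text
t: 1.6
tcp_pos: [0.5333, 0.0309, 0.2552]
orientation: [[0.905, 0.425, -0.001], [0.425, -0.905, -0.0], [-0.001, -0.0, -1.0]]
wrist_force: [0.2, -0.1, 0.4]
finger_gap: 0.0344
```

>>> {"name": "apply_moves", "arguments": {"rows": [[0, 0, 0, -0.146], [0, 0, 0, -0.146], [0, 0, 0, -0.146], [0, 0, 0, -0.146], [0, 0, 0, -0.146]]}}

```text
t: 2.1
tcp_pos: [0.5327, 0.0293, 0.2549]
orientation: [[0.386, 0.923, -0.001], [0.923, -0.386, -0.0], [-0.001, -0.001, -1.0]]
wrist_force: [0.6, -0.3, 0.6]
finger_gap: 0.034
```

>>> {"name": "apply_moves", "arguments": {"rows": [[0, 0, 0, -0.146], [0, 0, 0, -0.146], [0, 0, 0, -0.146], [0, 0, 0, -0.146], [0, 0, 0, -0.146]]}}

```text
t: 2.6
tcp_pos: [0.5327, 0.0292, 0.255]
orientation: [[-0.328, 0.945, -0.001], [0.945, 0.328, -0.0], [0.0, -0.001, -1.0]]
wrist_force: [0.7, -0.5, -0.8]
finger_gap: 0.034
```

```bash
python3 - <<'E'
from h import *
s=ctrl.state(); c=cal("wrist"); im=ctrl.read_camera("wrist"); cv2.imwrite("pics/w1.png",im[:,:,::-1])
np.savez("w1.npz",K=c[0],T=c[1])
print(s["t"],s["q"],s["tcp_pos"],s["orientation"],s["finger_gap"])
E
```

```text
2.6 [-6.40373759e-02  2.84931040e-01  1.02782678e-01  1.38980094e+00
 -8.13943276e-05  1.17273038e+00] [0.53271067 0.02924165 0.25495362] [[-3.27851416e-01  9.44728592e-01 -1.15581790e-03]
 [ 9.44729226e-01  3.27851627e-01 -7.44461787e-06]
 [ 3.71903636e-04 -1.09437568e-03 -9.99999332e-01]] 0.03401352244391169
```

View pics/w1.png

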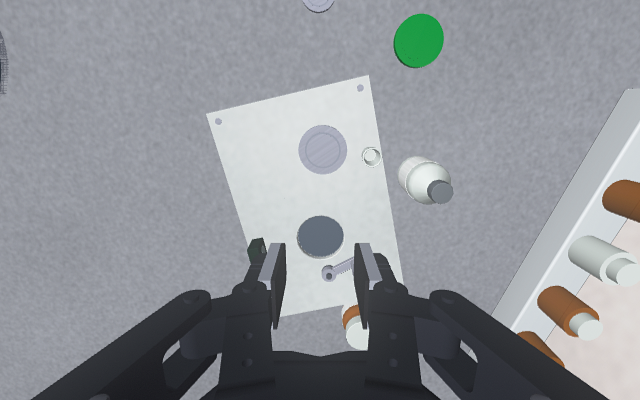

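Wrist view: the cover is at (323,149), the port at (320,236) and the cup at (371,156). The keeper pivot is at (328,273) with its arm toward (350,264), and the level is at (257,252). Next I'll measure these precisely.

```bash
cat >> h.py <<'E'
def ell(g,c0,r,f,z,c,name):
    k=np.zeros_like(g);cv2.circle(k,c0,r,255,-1); mm=(f(g)&(k>0)).astype(np.uint8)
    mm=cv2.morphologyEx(mm,cv2.MORPH_CLOSE,np.ones((5,5)))
    cs,_=cv2.findContours(mm,0,2);q=cv2.convexHull(max(cs,key=cv2.contourArea))[:,0]
    w=np.array([ray("",p,z,c)[:2] for p in q]); A=np.c_[2*w,np.ones(len(w))]; s=np.linalg.lstsq(A,(w**2).sum(1),rcond=None)[0]
    R=np.sqrt(s[2]+s[0]**2+s[1]**2); print(name,s[:2].round(4),"r",R.round(4),"res",np.abs(np.linalg.norm(w-s[:2],axis=1)-R).max().round(4)); return s[:2]
E
python3 - <<'E'
from h import *
d=np.load("w1.npz"); c=(d["K"],d["T"],0); im=cv2.imread("pics/w1.png"); g=cv2.cvtColor(im,cv2.COLOR_BGR2GRAY)
print(g[149,290:355:2],g[236,288:352:2],g[190,240:360:12],"cam",-c[1][:3,:3].T@c[1][:3,3])
D=ell(g,(323,149),30,lambda g:g<190,.048,c,"disc")
P=ell(g,(320,236),27,lambda g:g<150,.04,c,"port")
# housing
m=((g>200)).astype(np.uint8); m[:60]=0; m[325:]=0; m[:,:195]=0; m[:,410:]=0
cs,_=cv2.findContours(m,0,2); q=max(cs,key=cv2.contourArea)
hull=np.array([ray("",p,.04,c)[:2] for p in cv2.convexHull(q)[:,0]],np.float32); R=cv2.minAreaRect(hull);print(R,cv2.boxPoints(R))
for n,u in (("TL",(206,114)),("TR",(369,75)),("screwL",(218.5,121.5)),("screwR",(360.5,88))): print(n,ray("",u,.04,c)[:2])
x=np.array([.8475,.531]); y=np.array([-.531,.8475])
C=P+.04*y; print("C",C)
for n,w in (("disc",D),("cup",ray("",(371.5,157),.066,c)[:2]),("pivot",ray("",(328.5,273),.052,c)[:2])): print(n,w,"local",x@(w-C),y@(w-C))
dd=(P-D);print("dist",np.linalg.norm(dd),"dir",dd/np.linalg.norm(dd))
E
```

```text
[223 223 223 223 188 176 173 176 169 174 175 177 177 174 171 172 175 178
 177 175 173 172 176 174 174 168 178 174 168 226 223 222 222] [211 213 211 212 191 111 107 108 108 107 108 107 108 107 108 107 108 107
 107 108 107 107 108 108 108 108 108 102 220 210 211 210] [212 215 216 216 220 220 222 221 220 218] cam [0.50970867 0.09966338 0.43318622]
disc [0.5295 0.0517] r 0.0297 res 0.0007
port [ 0.5653 -0.0617] r 0.0311 res 0.0015
((0.5510391592979431, -0.0371587872505188), (0.19946153461933136, 0.3190944194793701), 31.91839599609375) [[ 0.38203314  0.04553646]
 [ 0.55074185 -0.22531152]
 [ 0.7200452  -0.11985403]
 [ 0.55133647  0.15099394]]
TL [0.38264305 0.0450938 ]
TR [0.55281047 0.15078567]
screwL [0.39906643 0.04146061]
screwR [0.54863276 0.13415863]
C [ 0.54410838 -0.02777451]
disc [0.52953824 0.05168117] local 0.029842775761580224 0.07507544211607377
cup [0.58610404 0.0648334 ] local 0.08476611932479704 0.056185519644965196
pivot [ 0.5929007  -0.10365102] local 0.0010610664490498971 -0.09021406178399369
dist 0.11887757811902334 dir [ 0.30123546 -0.95354979]
```

>>> {"name": "apply_moves", "arguments": {"rows": [[3.35, 0.25, 0, 0], [3.35, 0.27, 0, 0], [0, 0, 4, 0.023], [0, 0, 4, 0], [0, 0, 4, 0]]}}

```text
t: 3.15
tcp_pos: [0.5163, 0.0947, 0.1342]
orientation: [[-0.299, 0.954, 0.001], [0.954, 0.299, -0.0], [-0.0, 0.001, -1.0]]
wrist_force: [0.5, -0.1, 0.2]
finger_gap: 0.0345
```

>>> {"name": "apply_moves", "arguments": {"rows": [[0, 0, 3.5, 0], [0, 0, 2.5, 0], [0, 0, 1.5, 0], [0, 0, 0, 0], [0, 0, 0, 0]]}}

```text
t: 3.65
tcp_pos: [0.5162, 0.0943, 0.0605]
orientation: [[-0.299, 0.954, -0.001], [0.954, 0.299, -0.0], [0.0, -0.001, -1.0]]
wrist_force: [-0.2, 0.1, 0.1]
finger_gap: 0.0342
```

```bash
cat > tgt.py <<'E'
from h import *
def to(x,y,z):
    s=ctrl.state(); R=s["orientation"]; d=R.T@(np.array([x,y,z])-s["tcp_pos"]); print("t",s["t"],"tcp",s["tcp_pos"].round(4),"gap",s["finger_gap"].round(4),"F",s["wrist_force"].round(1),"tool x",R[:2,0].round(4),"delta cm",(d*100).round(2))
E
python3 - <<'E'
from tgt import *
to(.5157,.0943,.042)
c=cal("wrist"); im=ctrl.read_camera("wrist"); cv2.imwrite("pics/w2.png",im[:,:,::-1]); np.savez("w2.npz",K=c[0],T=c[1])
E
```

```text
Traceback (most recent call last):
  File "tgt.py", line 3, in to
    s=ctrl.state(); R=s["orientation"]; d=R.T@(np.array([x,y,z])-s["tcp_pos"]); print("t",s["t"],"tcp",s["tcp_pos"].round(4),"gap",s["finger_gap"].round(4),"F",s["wrist_force"].round(1),"tool x",R[:2,0].round(4),"delta cm",(d*100).round(2))
                                                                                                                                   ^^^^^^^^^^^^^^^^^^^^^
AttributeError: 'float' object has no attribute 'round'
```

>>> {"name": "apply_moves", "arguments": {"rows": [[0, 0, 1.2, 0], [0, 0, 0.6, 0], [0, 0, 0, 0]]}}

```text
t: 3.95
tcp_pos: [0.5158, 0.0943, 0.0418]
orientation: [[-0.3, 0.954, -0.001], [0.954, 0.3, -0.0], [0.0, -0.001, -1.0]]
wrist_force: [-0.9, -0.6, -0.7]
finger_gap: 0.0338
```

```bash
sed -i 's/s\["finger_gap"\].round(4)/round(s["finger_gap"],4)/' tgt.py
python3 - <<'E'
from tgt import *
to(.5157,.0943,.042)
c=cal("wrist"); im=ctrl.read_camera("wrist"); cv2.imwrite("pics/w2.png",im[:,:,::-1]); np.savez("w2.npz",K=c[0],T=c[1])
E
```

```text
t 3.95 tcp [0.5158 0.0943 0.0418] gap 0.0338 F [-0.9 -0.6 -0.7] tool x [-0.3     0.9539] delta cm [ 0.01 -0.01 -0.02]
```

View pics/w2.png

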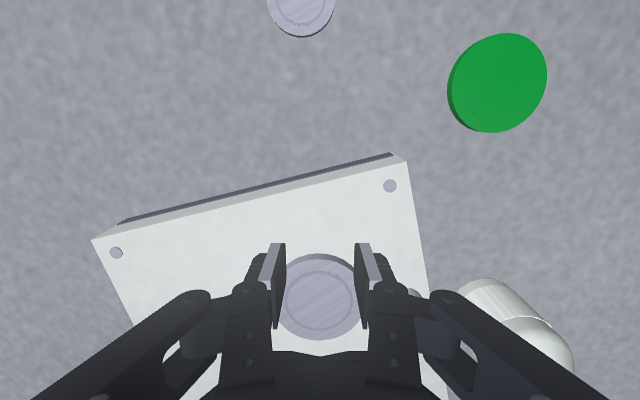

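Tips are just above the top with no contact, and the cover sits centred between the pads at (320,297). I'll push along tool -x.

>>> {"name": "apply_moves", "arguments": {"rows": [[-0.8, 0, 0, 0], [-0.8, 0, 0, 0], [-0.8, 0, 0, 0], [-0.8, 0, 0, 0], [-0.8, 0, 0, 0]]}}

```text
t: 4.5
tcp_pos: [0.5288, 0.0552, 0.0426]
orientation: [[-0.3, 0.954, 0.0], [0.954, 0.3, -0.0], [-0.0, 0.0, -1.0]]
wrist_force: [1.2, 0.9, -0.2]
finger_gap: 0.0339
```

>>> {"name": "apply_moves", "arguments": {"rows": [[-0.8, 0, 0, 0], [-0.8, 0, 0, 0], [-0.8, 0, 0, 0], [-0.8, 0, 0, 0], [-0.6, 0, 0, 0]]}}

```text
t: 5.0
tcp_pos: [0.5401, 0.0192, 0.0425]
orientation: [[-0.3, 0.954, 0.0], [0.954, 0.3, -0.0], [-0.0, 0.0, -1.0]]
wrist_force: [0.1, 0.6, 0.5]
finger_gap: 0.0344
```

```bash
python3 - <<'E'
from tgt import *
to(.5558,-.0294,.042)
im=ctrl.read_camera("top"); g=cv2.cvtColor(im,cv2.COLOR_RGB2GRAY); a=im[130:270,240:420,::-1]
w=ctrl.read_camera("wrist")[:,:,::-1]; cv2.imwrite("pics/c3.png",np.vstack([cv2.resize(a,(640,498),interpolation=2)[:260],w[200:400]]))
cv2.imwrite("pics/t3.png",im[:,:,::-1])
E
```

```text
t 5.0 tcp [0.5401 0.0192 0.0425] gap 0.0344 F [0.1 0.6 0.5] tool x [-0.3    0.954] delta cm [-5.1   0.04  0.05]
```

View pics/c3.png

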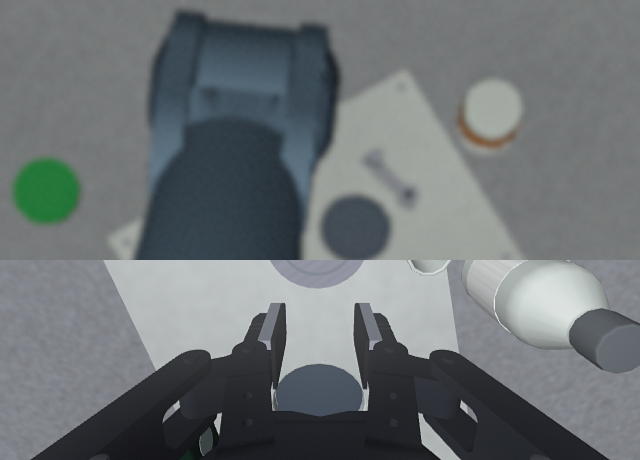

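The cover now shows behind the fingers, at about row 185 in the wrist view. The part-open tips stand higher than I reckoned and passed over it. I'll raise the hand, measure where the cover lies, go back and find the tip height by touch.

>>> {"name": "apply_moves", "arguments": {"rows": [[0, 0, -2, 0], [1.5, 0, 0, 0], [2.5, 0, 0, 0], [2.5, 0, 0, 0], [2.1, 0, 0, 0]]}}

```text
t: 5.6
tcp_pos: [0.5128, 0.1042, 0.0619]
orientation: [[-0.301, 0.954, -0.001], [0.954, 0.301, 0.001], [0.001, -0.0, -1.0]]
wrist_force: [0.8, -0.4, 0.5]
finger_gap: 0.0343
```

```bash
python3 - <<'E'
from tgt import *
to(.5158,.0943,.0417)
c=cal("wrist"); im=ctrl.read_camera("wrist"); g=cv2.cvtColor(im,cv2.COLOR_RGB2GRAY); cv2.imwrite("pics/w4.png",im[:,:,::-1])
d=np.load("w2.npz"); g2=cv2.cvtColor(cv2.imread("pics/w2.png"),cv2.COLOR_BGR2GRAY); c2=(d["K"],d["T"],0)
for gg,cc in((g2,c2),(g,c)):
    uv=proj("",[.5295,.0515,.048],cc); print("pred",uv,"tip",proj("",ctrl.state()["tcp_pos"],cc))
    sub=gg[int(uv[1])-60:int(uv[1])+70,288:352]; print(gg[int(uv[1])-55:int(uv[1])+50:3,320])
E
```

```text
t 5.6 tcp [0.5128 0.1042 0.0619] gap 0.0343 F [ 0.8 -0.4  0.5] tool x [-0.3014  0.9535] delta cm [-1.03 -0.01  2.02]
pred [318.01305729 301.00463898] tip [316.54775138 223.08726457]
[222 221 221 131 134 171 169 170 172 158 169 171 169 169 170 168 165 166
 170 168 168 163 168 165 167 168 164 164 158 165 166 162 213 211 212]
pred [317.89564426 296.60602148] tip [316.73520911 227.03218315]
[223 223 223 224 218 133 168 172 173 173 158 171 174 173 174 173 169 168
 174 174 172 167 172 166 172 169 168 156 166 171 166 218 215 217 218]
```

View pics/w4.png

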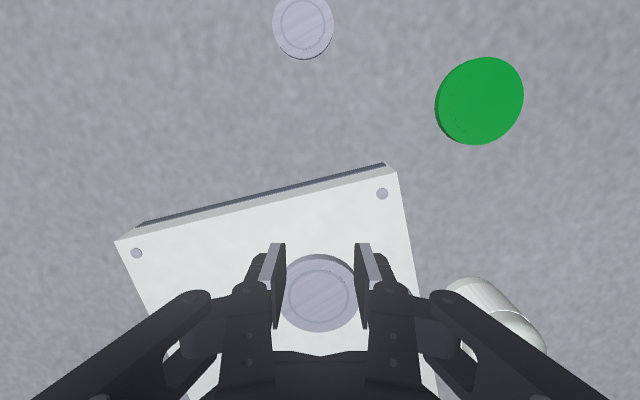

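The cover is still in its old place. Touching down now.

>>> {"name": "apply_moves", "arguments": {"rows": [[0, 0, 1, 0], [0, 0, 0.9, 0], [0, 0, 0.2, 0], [0, 0, 0, 0]]}}

```text
t: 6.05
tcp_pos: [0.5133, 0.1013, 0.0404]
orientation: [[-0.299, 0.954, -0.002], [0.954, 0.299, -0.0], [0.0, -0.002, -1.0]]
wrist_force: [-0.3, -0.8, 0.3]
finger_gap: 0.0341
```

>>> {"name": "apply_moves", "arguments": {"rows": [[0, 0, 0.1, 0], [0, 0, 0, 0]]}}

```text
t: 6.25
tcp_pos: [0.5144, 0.1016, 0.0405]
orientation: [[-0.3, 0.954, 0.0], [0.954, 0.3, -0.0], [-0.0, 0.0, -1.0]]
wrist_force: [0.1, 1.1, -0.6]
finger_gap: 0.034
```

>>> {"name": "apply_moves", "arguments": {"rows": [[0, 0, 0.1, 0], [0, 0, 0, 0]]}}

```text
t: 6.45
tcp_pos: [0.5142, 0.1018, 0.0396]
orientation: [[-0.3, 0.954, 0.0], [0.954, 0.3, -0.0], [-0.0, 0.0, -1.0]]
wrist_force: [-0.7, 0.0, -0.3]
finger_gap: 0.0339
```

>>> {"name": "apply_moves", "arguments": {"rows": [[0, 0, 0.1, 0], [0, 0, 0, 0]]}}

```text
t: 6.65
tcp_pos: [0.514, 0.102, 0.0385]
orientation: [[-0.3, 0.954, 0.0], [0.954, 0.3, -0.0], [-0.0, 0.0, -1.0]]
wrist_force: [-0.5, -0.4, -0.3]
finger_gap: 0.034
```

>>> {"name": "apply_moves", "arguments": {"rows": [[0, 0, 0.1, 0], [0, 0, 0, 0]]}}

```text
t: 6.85
tcp_pos: [0.5139, 0.1019, 0.0373]
orientation: [[-0.3, 0.954, -0.0], [0.954, 0.3, -0.0], [-0.0, -0.0, -1.0]]
wrist_force: [0.0, 0.5, 0.4]
finger_gap: 0.0342
```

>>> {"name": "apply_moves", "arguments": {"rows": [[0, 0, 0.1, 0], [0, 0, 0, 0]]}}

```text
t: 7.05
tcp_pos: [0.5139, 0.1019, 0.0363]
orientation: [[-0.3, 0.954, -0.0], [0.954, 0.3, -0.0], [-0.0, -0.0, -1.0]]
wrist_force: [0.3, -0.6, -0.1]
finger_gap: 0.0347
```

>>> {"name": "apply_moves", "arguments": {"rows": [[0, 0, 0.1, 0], [0, 0, 0, 0]]}}

```text
t: 7.25
tcp_pos: [0.5139, 0.1019, 0.0353]
orientation: [[-0.3, 0.954, -0.0], [0.954, 0.3, -0.0], [-0.0, -0.0, -1.0]]
wrist_force: [0.5, 0.3, 0.4]
finger_gap: 0.0341
```

>>> {"name": "apply_moves", "arguments": {"rows": [[0, 0, 0.1, 0], [0, 0, 0, 0]]}}

```text
t: 7.45
tcp_pos: [0.514, 0.1019, 0.0344]
orientation: [[-0.3, 0.954, -0.0], [0.954, 0.3, -0.0], [-0.0, -0.0, -1.0]]
wrist_force: [0.7, 0.5, 0.3]
finger_gap: 0.034
```

>>> {"name": "apply_moves", "arguments": {"rows": [[0, 0, 0.1, 0], [0, 0, 0, 0]]}}

```text
t: 7.65
tcp_pos: [0.5139, 0.1019, 0.0334]
orientation: [[-0.3, 0.954, -0.0], [0.954, 0.3, -0.0], [-0.0, -0.0, -1.0]]
wrist_force: [0.3, -0.3, 0.9]
finger_gap: 0.0341
```

>>> {"name": "apply_moves", "arguments": {"rows": [[0, 0, 0.1, 0], [0, 0, 0, 0]]}}

```text
t: 7.85
tcp_pos: [0.5139, 0.1019, 0.0324]
orientation: [[-0.3, 0.954, -0.0], [0.954, 0.3, -0.0], [-0.0, -0.0, -1.0]]
wrist_force: [0.2, 0.4, -0.7]
finger_gap: 0.0341
```

>>> {"name": "apply_moves", "arguments": {"rows": [[0, 0, 0.1, 0], [0, 0, 0, 0]]}}

```text
t: 8.05
tcp_pos: [0.5139, 0.1019, 0.0313]
orientation: [[-0.3, 0.954, -0.0], [0.954, 0.3, -0.0], [-0.0, -0.0, -1.0]]
wrist_force: [-0.1, -0.6, 0.3]
finger_gap: 0.0345
```

>>> {"name": "apply_moves", "arguments": {"rows": [[0, 0, 0.1, 0], [0, 0, 0, 0]]}}

```text
t: 8.25
tcp_pos: [0.5139, 0.1019, 0.0304]
orientation: [[-0.3, 0.954, -0.0], [0.954, 0.3, -0.0], [-0.0, -0.0, -1.0]]
wrist_force: [0.4, -0.5, 0.3]
finger_gap: 0.0338
```

```bash
python3 - <<'E'
from h import *
c=cal("wrist"); s=ctrl.state(); p=s["tcp_pos"];R=s["orientation"]
print(c[0][0,0])
for dz in (0,.005,.01,.013,.02):
  for x in (.011,-.011):
    print(dz,x,[proj("",p-R[:,2]*dz+R[:,0]*x+R[:,1]*y,c).round(0) for y in(.017,-.017)])
im=ctrl.read_camera("wrist")[:,:,::-1]; cv2.imwrite("pics/w5.png",cv2.resize(im[200:360,200:440],(720,480)))
E
```

```text
313.08786738056364
0 0.011 [array([346., 215.]), array([289., 215.])]
0 -0.011 [array([345., 248.]), array([290., 248.])]
0.005 0.011 [array([346., 218.]), array([289., 218.])]
0.005 -0.011 [array([345., 252.]), array([290., 252.])]
0.01 0.011 [array([347., 221.]), array([288., 221.])]
0.01 -0.011 [array([346., 255.]), array([289., 255.])]
0.013 0.011 [array([348., 222.]), array([287., 222.])]
0.013 -0.011 [array([347., 258.]), array([288., 258.])]
0.02 0.011 [array([349., 227.]), array([286., 227.])]
0.02 -0.011 [array([348., 264.]), array([287., 264.])]
```

View pics/w5.png

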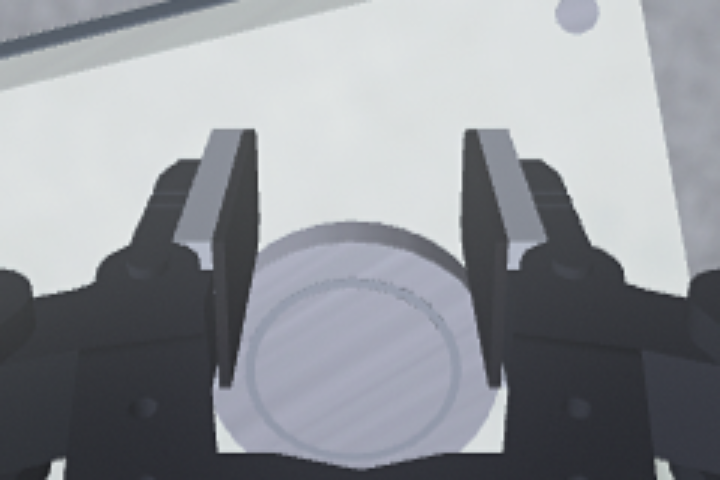

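>>> {"name": "apply_moves", "arguments": {"rows": [[0, 0, -2, 0], [0, 0, -1, 0], [0, 0, 0, 0], [0, 0, 0, 0]]}}

```text
t: 8.7
tcp_pos: [0.5144, 0.1019, 0.0605]
orientation: [[-0.3, 0.954, 0.001], [0.954, 0.3, -0.0], [-0.0, 0.001, -1.0]]
wrist_force: [0.0, 0.6, -1.2]
finger_gap: 0.0339
```

>>> {"name": "apply_moves", "arguments": {"rows": [[0, 0, 0, 0], [0, 0, 0, 0], [0, 0, 0, 0], [0, 0, 0, 0]], "gripper": 0}}

```text
t: 9.1
tcp_pos: [0.5138, 0.1019, 0.0601]
orientation: [[-0.3, 0.954, -0.001], [0.954, 0.3, -0.0], [0.0, -0.001, -1.0]]
wrist_force: [-0.1, -0.7, 0.1]
finger_gap: -0.0002
```

```bash
python3 - <<'E'
from h import *
c=cal("wrist"); s=ctrl.state(); p=s["tcp_pos"];R=s["orientation"]
print(p,s["finger_gap"])
for dz in (0,.01,.02):
  for x in (.011,-.011):
    print(dz,x,proj("",p-R[:,2]*dz+R[:,0]*x,c).round(0))
im=ctrl.read_camera("wrist")[:,:,::-1]; cv2.imwrite("pics/w6.png",cv2.resize(im[200:360,200:440],(720,480)))
E
```

```text
[0.51376893 0.10190696 0.06014789] -0.0001868548781543371
0 0.011 [318. 215.]
0 -0.011 [318. 248.]
0.01 0.011 [317. 221.]
0.01 -0.011 [317. 255.]
0.02 0.011 [317. 227.]
0.02 -0.011 [317. 264.]
```

View pics/w6.png

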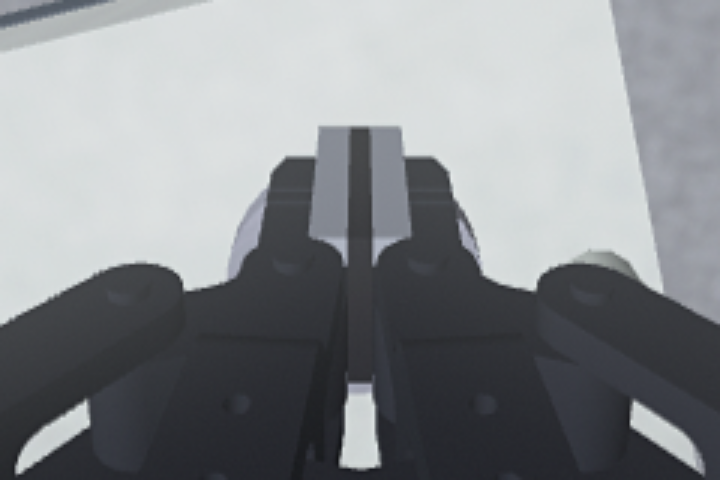

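```bash
python3 - <<'E'
from h import *
K,T,_=cal("wrist"); s=ctrl.state(); p=s["tcp_pos"];R=s["orientation"]
for dep in (.165,.172,.18):
  for uv in((318.5,242),(318.5,279)):
    d=np.linalg.inv(K)@[*uv,1]*dep; w=T[:3,:3].T@(np.array([d[0],-d[1],-d[2]])-T[:3,3]); print(dep,uv,(R.T@(w-p)).round(4))
print("opt axis in tool",R.T@(-T[2,:3]),"cam in tool",R.T@(-T[:3,:3].T@T[:3,3]-p))
E
```

```text
0.165 (318.5, 242) [ 0.0052  0.0007 -0.0267]
0.165 (318.5, 279) [-0.0134  0.0007 -0.0323]
0.172 (318.5, 242) [ 0.0023  0.0006 -0.0203]
0.172 (318.5, 279) [-0.0171  0.0006 -0.0262]
0.18 (318.5, 242) [-0.001   0.0006 -0.0129]
0.18 (318.5, 279) [-0.0214  0.0006 -0.0191]
opt axis in tool [-2.90195889e-01  2.28302132e-04  9.56967237e-01] cam in tool [ 0.07413352  0.00117112 -0.17821168]
```

>>> {"name": "apply_moves", "arguments": {"rows": [[0, 0, 0.8, 0], [0, 0, 0.4, 0], [0, 0, 0, 0]]}}

```text
t: 9.45
tcp_pos: [0.513, 0.1018, 0.0474]
orientation: [[-0.3, 0.954, -0.002], [0.954, 0.3, -0.0], [0.0, -0.002, -1.0]]
wrist_force: [0.9, -0.6, 0.2]
finger_gap: -0.0
```

>>> {"name": "apply_moves", "arguments": {"rows": [[0, 0, 0.2, 0], [0, 0, 0.2, 0], [0, 0, 0, 0]]}}

```text
t: 9.75
tcp_pos: [0.5139, 0.1019, 0.0442]
orientation: [[-0.3, 0.954, -0.0], [0.954, 0.3, -0.0], [-0.0, -0.0, -1.0]]
wrist_force: [-0.4, -0.7, -0.4]
finger_gap: 0.0002
```

>>> {"name": "apply_moves", "arguments": {"rows": [[0, 0, 0.2, 0], [0, 0, 0.1, 0], [0, 0, 0, 0]]}}

```text
t: 10.05
tcp_pos: [0.5139, 0.1019, 0.0413]
orientation: [[-0.3, 0.954, -0.0], [0.954, 0.3, -0.0], [-0.0, -0.0, -1.0]]
wrist_force: [-0.1, -0.3, 0.3]
finger_gap: -0.0001
```

>>> {"name": "apply_moves", "arguments": {"rows": [[0, 0, 0.1, 0], [0, 0, 0.1, 0], [0, 0, 0, 0]]}}

```text
t: 10.35
tcp_pos: [0.5139, 0.1019, 0.0393]
orientation: [[-0.3, 0.954, -0.0], [0.954, 0.3, -0.0], [-0.0, -0.0, -1.0]]
wrist_force: [0.5, -0.5, -0.6]
finger_gap: 0.0
```

>>> {"name": "apply_moves", "arguments": {"rows": [[0, 0, 0.1, 0], [0, 0, 0.1, 0], [0, 0, 0, 0]]}}

```text
t: 10.65
tcp_pos: [0.5139, 0.1019, 0.0373]
orientation: [[-0.3, 0.954, -0.0], [0.954, 0.3, -0.0], [-0.0, -0.0, -1.0]]
wrist_force: [-0.2, 0.3, 0.3]
finger_gap: -0.0001
```

>>> {"name": "apply_moves", "arguments": {"rows": [[0, 0, 0.1, 0], [0, 0, 0.1, 0], [0, 0, 0, 0]]}}

```text
t: 10.95
tcp_pos: [0.5139, 0.1019, 0.0353]
orientation: [[-0.3, 0.954, -0.0], [0.954, 0.3, -0.0], [-0.0, -0.0, -1.0]]
wrist_force: [0.3, -0.1, 0.8]
finger_gap: -0.0001
```

>>> {"name": "apply_moves", "arguments": {"rows": [[0, 0, 0.1, 0], [0, 0, 0.1, 0], [0, 0, 0, 0]]}}

```text
t: 11.25
tcp_pos: [0.5139, 0.1019, 0.0333]
orientation: [[-0.3, 0.954, -0.0], [0.954, 0.3, -0.0], [-0.0, -0.0, -1.0]]
wrist_force: [-0.5, 0.3, -0.4]
finger_gap: 0.0001
```

>>> {"name": "apply_moves", "arguments": {"rows": [[0, 0, 0.1, 0], [0, 0, 0.1, 0], [0, 0, 0, 0]]}}

```text
t: 11.55
tcp_pos: [0.5139, 0.1019, 0.0313]
orientation: [[-0.3, 0.954, -0.0], [0.954, 0.3, -0.0], [-0.0, -0.0, -1.0]]
wrist_force: [-0.2, 0.1, -0.2]
finger_gap: -0.0
```

>>> {"name": "apply_moves", "arguments": {"rows": [[0, 0, 0.1, 0], [0, 0, 0.1, 0], [0, 0, 0, 0]]}}

```text
t: 11.85
tcp_pos: [0.5139, 0.1019, 0.0293]
orientation: [[-0.3, 0.954, -0.0], [0.954, 0.3, -0.0], [-0.0, -0.0, -1.0]]
wrist_force: [0.4, 0.2, -0.1]
finger_gap: 0.0003
```

>>> {"name": "apply_moves", "arguments": {"rows": [[0, 0, 0.1, 0], [0, 0, 0.1, 0], [0, 0, 0, 0]]}}

```text
t: 12.15
tcp_pos: [0.5139, 0.1019, 0.0273]
orientation: [[-0.3, 0.954, -0.0], [0.954, 0.3, -0.0], [-0.0, -0.0, -1.0]]
wrist_force: [0.2, 0.5, 0.3]
finger_gap: -0.0003
```

>>> {"name": "apply_moves", "arguments": {"rows": [[0, 0, 0.1, 0], [0, 0, 0.1, 0], [0, 0, 0, 0]]}}

```text
t: 12.45
tcp_pos: [0.5139, 0.1019, 0.0253]
orientation: [[-0.3, 0.954, -0.0], [0.954, 0.3, -0.0], [-0.0, -0.0, -1.0]]
wrist_force: [0.9, 0.6, -0.5]
finger_gap: -0.0001
```

>>> {"name": "apply_moves", "arguments": {"rows": [[0, 0, 0.1, 0], [0, 0, 0.1, 0], [0, 0, 0, 0]]}}

```text
t: 12.75
tcp_pos: [0.5139, 0.1019, 0.0233]
orientation: [[-0.3, 0.954, -0.0], [0.954, 0.3, -0.0], [-0.0, -0.0, -1.0]]
wrist_force: [-0.0, 0.3, -0.3]
finger_gap: -0.0005
```

>>> {"name": "apply_moves", "arguments": {"rows": [[0, 0, 0.1, 0], [0, 0, 0.1, 0], [0, 0, 0, 0]]}}

```text
t: 13.05
tcp_pos: [0.5139, 0.1019, 0.0213]
orientation: [[-0.3, 0.954, -0.0], [0.954, 0.3, -0.0], [-0.0, -0.0, -1.0]]
wrist_force: [-0.7, -1.1, 0.6]
finger_gap: 0.0002
```

```bash
python3 - <<'E'
from tgt import *
to(0.5,0.1,0.04)
p=ctrl.state()["tcp_pos"]; print(proj("scene",p),proj("scene",p+[0,0,.02]))
im=ctrl.read_camera("scene")[:,:,::-1]; u=proj("scene",p).astype(int)
cv2.imwrite("pics/s7.png",cv2.resize(im[u[1]-60:u[1]+60,u[0]-80:u[0]+80],(800,600),interpolation=cv2.INTER_CUBIC)); print(u)
E
```

```text
t 13.05 tcp [0.5139 0.1019 0.0213] gap 0.0002 F [-0.7 -1.1  0.6] tool x [-0.3003  0.9538] delta cm [ 0.23 -1.38 -1.87]
[354.07947163 205.65049766] [354.45095114 200.49400659]
[354 205]
```

View pics/s7.png

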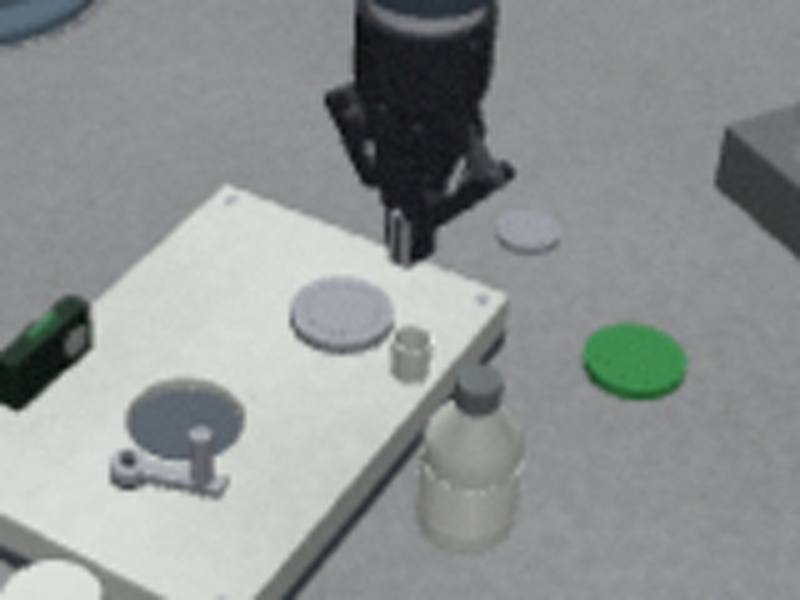

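Scene crop: the shut fingertip shows at about (403,262), while the reported TCP projects to the crop's centre. So the real tips stand roughly 25–30 mm above the reported TCP. I'll carry on down with the touch.

>>> {"name": "apply_moves", "arguments": {"rows": [[0, 0, 0.1, 0], [0, 0, 0.1, 0], [0, 0, 0.1, 0], [0, 0, 0, 0]]}}

```text
t: 13.5
tcp_pos: [0.5139, 0.1019, 0.0183]
orientation: [[-0.3, 0.954, -0.0], [0.954, 0.3, -0.0], [-0.0, -0.0, -1.0]]
wrist_force: [0.9, -0.5, -0.0]
finger_gap: 0.0002
```

>>> {"name": "apply_moves", "arguments": {"rows": [[0, 0, 0.1, 0], [0, 0, 0.1, 0], [0, 0, 0, 0]]}}

```text
t: 13.8
tcp_pos: [0.5139, 0.1019, 0.0163]
orientation: [[-0.3, 0.954, -0.0], [0.954, 0.3, -0.0], [-0.0, -0.0, -1.0]]
wrist_force: [-0.0, 0.5, 0.4]
finger_gap: 0.0
```

>>> {"name": "apply_moves", "arguments": {"rows": [[0, 0, 0.1, 0], [0, 0, 0.1, 0], [0, 0, 0, 0]]}}

```text
t: 14.1
tcp_pos: [0.5139, 0.1019, 0.0143]
orientation: [[-0.3, 0.954, -0.0], [0.954, 0.3, -0.0], [-0.0, -0.0, -1.0]]
wrist_force: [0.5, 0.2, -0.4]
finger_gap: -0.0
```

>>> {"name": "apply_moves", "arguments": {"rows": [[0, 0, 0.1, 0], [0, 0, 0, 0]]}}

```text
t: 14.3
tcp_pos: [0.5139, 0.1019, 0.0134]
orientation: [[-0.3, 0.954, -0.0], [0.954, 0.3, -0.0], [-0.0, -0.0, -1.0]]
wrist_force: [0.9, 0.3, 0.1]
finger_gap: 0.0
```

>>> {"name": "apply_moves", "arguments": {"rows": [[0, 0, 0.1, 0], [0, 0, 0, 0]]}}

```text
t: 14.5
tcp_pos: [0.514, 0.1019, 0.0124]
orientation: [[-0.3, 0.954, -0.0], [0.954, 0.3, -0.0], [-0.0, -0.0, -1.0]]
wrist_force: [0.6, -0.7, -0.6]
finger_gap: -0.0002
```

>>> {"name": "apply_moves", "arguments": {"rows": [[0, 0, 0.1, 0], [0, 0, 0.1, 0]]}}

```text
t: 14.7
tcp_pos: [0.5141, 0.102, 0.0104]
orientation: [[-0.3, 0.954, 0.0], [0.954, 0.3, -0.0], [-0.0, 0.0, -1.0]]
wrist_force: [0.2, 0.5, 0.0]
finger_gap: 0.0004
```

>>> {"name": "apply_moves", "arguments": {"rows": [[0, 0, 0.1, 0], [0, 0, 0.1, 0]]}}

```text
t: 14.9
tcp_pos: [0.514, 0.1019, 0.0084]
orientation: [[-0.3, 0.954, -0.0], [0.954, 0.3, -0.0], [-0.0, -0.0, -1.0]]
wrist_force: [0.5, -0.8, 0.4]
finger_gap: 0.0001
```

>>> {"name": "apply_moves", "arguments": {"rows": [[0, 0, 0.1, 0], [0, 0, 0, 0]]}}

```text
t: 15.1
tcp_pos: [0.5139, 0.1019, 0.0073]
orientation: [[-0.3, 0.954, -0.0], [0.954, 0.3, -0.0], [-0.0, -0.0, -1.0]]
wrist_force: [0.1, -0.6, -0.2]
finger_gap: 0.0001
```

>>> {"name": "apply_moves", "arguments": {"rows": [[0, 0, 0.1, 0], [0, 0, 0, 0]]}}

```text
t: 15.3
tcp_pos: [0.514, 0.1019, 0.0064]
orientation: [[-0.3, 0.954, -0.0], [0.954, 0.3, -0.0], [-0.0, -0.0, -1.0]]
wrist_force: [0.3, -0.4, 0.9]
finger_gap: 0.0003
```

>>> {"name": "apply_moves", "arguments": {"rows": [[0, 0, 0.1, 0], [0, 0, 0, 0]]}}

```text
t: 15.5
tcp_pos: [0.5139, 0.1019, 0.0054]
orientation: [[-0.3, 0.954, -0.0], [0.954, 0.3, -0.0], [-0.0, -0.0, -1.0]]
wrist_force: [0.6, 0.1, 0.5]
finger_gap: -0.0
```

>>> {"name": "apply_moves", "arguments": {"rows": [[0, 0, 0.1, 0], [0, 0, 0, 0]]}}

```text
t: 15.7
tcp_pos: [0.514, 0.1019, 0.0044]
orientation: [[-0.3, 0.954, -0.0], [0.954, 0.3, -0.0], [-0.0, -0.0, -1.0]]
wrist_force: [-0.0, 0.6, -0.1]
finger_gap: -0.0
```

>>> {"name": "apply_moves", "arguments": {"rows": [[0, 0, 0.1, 0], [0, 0, 0, 0]]}}

```text
t: 15.9
tcp_pos: [0.5141, 0.1019, 0.0043]
orientation: [[-0.3, 0.954, 0.0], [0.954, 0.3, -0.0], [-0.0, 0.0, -1.0]]
wrist_force: [-2.1, -1.5, 7.0]
finger_gap: 0.0001
```

>>> {"name": "apply_moves", "arguments": {"rows": [[0, 0, 0.1, 0], [0, 0, 0, 0]]}}

```text
t: 16.1
tcp_pos: [0.5141, 0.1019, 0.0042]
orientation: [[-0.3, 0.954, 0.001], [0.954, 0.3, -0.0], [-0.0, 0.001, -1.0]]
wrist_force: [-5.2, 0.0, 14.7]
finger_gap: -0.0002
```

```bash
python3 - <<'E'
from tgt import *
to(0.5,0.1,0.04)
im=ctrl.read_camera("scene")[:,:,::-1]; a=im[160:235,300:400]
w=ctrl.read_camera("wrist")[:,:,::-1][200:290,240:400]
cv2.imwrite("pics/s8.png",np.vstack([cv2.resize(a,(500,375),interpolation=2)[:340],cv2.resize(w,(500,250))]))
E
```

```text
t 16.1 tcp [0.5141 0.1019 0.0042] gap -0.0002 F [-5.2  0.  14.7] tool x [-0.3004  0.9538] delta cm [ 0.24 -1.4  -3.58]
```

View pics/s8.png

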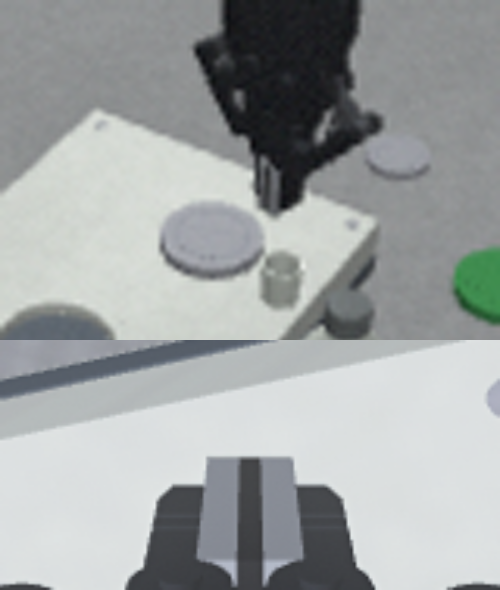

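Contact came at reported TCP z = 0.004, so the tips stand 36 mm above the reported TCP. I'll lift 4 mm, reopen to the V and push.

>>> {"name": "apply_moves", "arguments": {"rows": [[0, 0, -0.4, 0], [0, 0, 0, 0], [0, 0, 0, 0], [0, 0, 0, 0]], "gripper": 0.4}}

```text
t: 16.6
tcp_pos: [0.5138, 0.1019, 0.0061]
orientation: [[-0.3, 0.954, -0.001], [0.954, 0.3, -0.0], [0.0, -0.001, -1.0]]
wrist_force: [0.2, -0.2, 0.4]
finger_gap: 0.0344
```

>>> {"name": "apply_moves", "arguments": {"rows": [[-0.8, 0, 0, 0], [-0.8, 0, 0, 0], [-0.5, 0, 0, 0], [-0.5, 0, 0, 0], [-0.5, 0, 0, 0]]}}

```text
t: 17.1
tcp_pos: [0.5235, 0.0718, 0.0064]
orientation: [[-0.3, 0.954, -0.0], [0.954, 0.3, 0.0], [0.0, -0.0, -1.0]]
wrist_force: [-0.7, 0.1, -0.3]
finger_gap: 0.0342
```

>>> {"name": "apply_moves", "arguments": {"rows": [[-0.7, 0, 0, 0], [-0.7, 0, 0, 0], [-0.7, 0, 0, 0], [-0.7, 0, 0, 0], [-0.7, 0, 0, 0]]}}

```text
t: 17.6
tcp_pos: [0.5341, 0.0384, 0.0065]
orientation: [[-0.3, 0.954, 0.0], [0.954, 0.3, -0.0], [-0.0, 0.0, -1.0]]
wrist_force: [0.1, -0.4, 0.7]
finger_gap: 0.0342
```

```bash
python3 - <<'E'
from tgt import *
to(.5558,-.0294,.006)
c=cal("wrist"); im=ctrl.read_camera("wrist")[:,:,::-1]; cv2.imwrite("pics/w9.png",im); np.savez("w9.npz",K=c[0],T=c[1])
E
```

```text
t 17.6 tcp [0.5341 0.0384 0.0065] gap 0.0342 F [ 0.1 -0.4  0.7] tool x [-0.3002  0.9539] delta cm [-7.12  0.04  0.05]
```

View pics/w9.png

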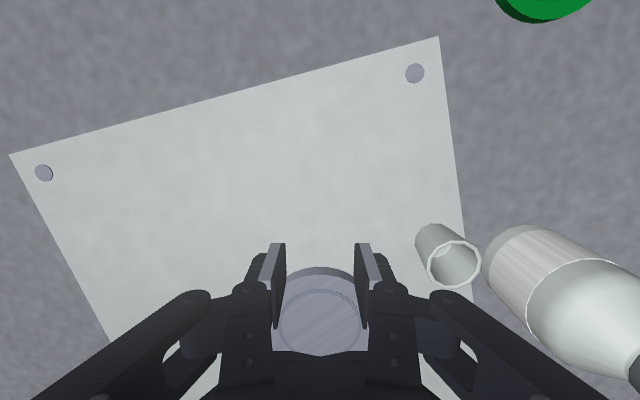

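The cover is now travelling with the fingers: its rear edge is centred between the pads at (320,267), and the cup is clear. I'll push on.

>>> {"name": "apply_moves", "arguments": {"rows": [[-0.7, 0, 0, 0], [-0.7, 0.02, 0, 0], [-0.7, 0, 0, 0], [-0.7, 0.02, 0, 0], [-0.7, 0, 0, 0]]}}

```text
t: 18.15
tcp_pos: [0.545, 0.0051, 0.0065]
orientation: [[-0.3, 0.954, 0.0], [0.954, 0.3, -0.0], [-0.0, 0.0, -1.0]]
wrist_force: [-0.6, 1.1, 0.2]
finger_gap: 0.0344
```

>>> {"name": "apply_moves", "arguments": {"rows": [[-0.6, 0, 0, 0], [-0.6, 0, 0, 0], [-0.5, 0, 0, 0], [-0.5, 0, 0, 0], [-0.3, 0, 0, 0]]}}

```text
t: 18.65
tcp_pos: [0.5524, -0.0186, 0.0065]
orientation: [[-0.3, 0.954, 0.0], [0.954, 0.3, -0.0], [-0.0, 0.0, -1.0]]
wrist_force: [-0.6, 0.2, -0.2]
finger_gap: 0.0342
```

```bash
python3 - <<'E'
from tgt import *
to(.5558,-.0294,.006)
def prof(f,c):
    im=cv2.imread(f); g=cv2.cvtColor(im,cv2.COLOR_BGR2GRAY); print(g[240:352:2,319])
d=np.load("w9.npz"); prof("pics/w9.png",0)
for r in (267,277,350): print(r,ray("",(319,r),.048,(d["K"],d["T"],0))[:2])
c=cal("wrist"); im=ctrl.read_camera("wrist")[:,:,::-1]; cv2.imwrite("pics/w10.png",im); np.savez("w10.npz",K=c[0],T=c[1]); prof("pics/w10.png",0)
E
```

```text
t 18.65 tcp [ 0.5524 -0.0186  0.0065] gap 0.0342 F [-0.6  0.2 -0.2] tool x [-0.3001  0.9539] delta cm [-1.13 -0.    0.05]
[193 191 190 191 191 191 191 191 191 190 190 190 190 184 111 112 111 117
 144 142 142 143 142 142 144 132 128 142 141 142 143 142 143 141 142 142
 142 141 139 137 138 139 141 142 143 140 140 140 135 138 140 139 137 136
 139 139]
267 [0.53533431 0.03743235]
277 [0.53698607 0.03217955]
350 [ 0.55017826 -0.00977321]
[182 182 181 180 180 180 179 180 179 179 178 178 178 153 107 107 108 113
 139 137 138 138 136 137 139 126 132 138 136 138 139 138 136 137 138 138
 137 135 133 133 133 134 136 137 138 135 135 134 132 134 135 133 132 131
 135 135]
```

>>> {"name": "apply_moves", "arguments": {"rows": [[-0.4, 0, 0, 0], [-0.3, 0, 0, 0], [-0.2, 0, 0, 0], [0, 0, 0, 0]]}}

```text
t: 19.1
tcp_pos: [0.5551, -0.027, 0.0065]
orientation: [[-0.3, 0.954, 0.0], [0.954, 0.3, -0.0], [-0.0, 0.0, -1.0]]
wrist_force: [-0.5, 0.1, 0.6]
finger_gap: 0.0343
```

```bash
cat > prof.py <<'E'
from tgt import *
import sys
to(.5558,-.0294,.006)
im=ctrl.read_camera("wrist")[:,:,::-1]; cv2.imwrite(f"pics/{sys.argv[1]}.png",im); g=cv2.cvtColor(im,cv2.COLOR_BGR2GRAY)
print(g[240:352:2,319]); print(g[300,260:380:3]); print(g[262:300:2,300],g[262:300:2,338])
E
python3 prof.py w11
```

```text
t 19.1 tcp [ 0.5551 -0.027   0.0065] gap 0.0343 F [-0.5  0.1  0.6] tool x [-0.3     0.9539] delta cm [-0.25 -0.    0.05]
[180 179 180 178 179 179 179 180 180 180 178 178 178 125 117 117 117 116
 124 133 133 133 133 132 136 122 122 132 131 133 133 133 132 133 132 133
 130 129 127 130 132 133 132 132 132 128 128 130 128 127 129 131 128 127
 122 122]
[ 49  48  48  42  53  50  42  38 133 121 120 130 129 133 136 133 132 131
 134 134 133 133 133 133 134 134 133 131 116 122 112 133 139  46  47  52
  51  48  47  47]
[177 177 177 172 129 129 130 129 134 136 134 135 135 133 132 123 121 131
 131] [175 176 176 172 101 104 102 103 107 136 133 132 135 135 134 129 122 121
 135]
```

Still riding at the rim; I'll go on in 2 mm steps.

>>> {"name": "apply_moves", "arguments": {"rows": [[-0.2, 0, 0, 0], [-0.1, 0, 0, 0], [0, 0, 0, 0]]}}

```text
t: 19.45
tcp_pos: [0.556, -0.0297, 0.0065]
orientation: [[-0.3, 0.954, 0.0], [0.954, 0.3, -0.0], [-0.0, 0.0, -1.0]]
wrist_force: [0.4, 0.0, 0.3]
finger_gap: 0.0341
```

```bash
python3 prof.py w12
```

```text
t 19.45 tcp [ 0.556  -0.0297  0.0065] gap 0.0341 F [0.4 0.  0.3] tool x [-0.3002  0.9539] delta cm [ 0.04 -0.01  0.05]
[178 178 178 179 178 179 178 179 178 177 172 105 142 139 140 139 137 138
 141 128 127 140 137 138 140 139 138 137 139 139 138 136 136 133 134 136
 138 140 138 137 136 135 131 136 135 134 133 134 137 136 134 132 122 127
 133 134]
[ 48  48  48  42  54  49  43  39 125 140 138 136 135 137 137 136 137 137
 138 138 138 136 134 134 135 139 139 140 138 138 137 130 130  46  47  52
  51  49  47  45]
[173 110 124 143 141 140 142 140 137 136 127 126 137 136 140 141 138 136
 136] [177 145 110 141 138 140 141 140 138 139 127 128 141 138 136 135 135 136
 139]
```

The dark side band is gone, so the cover has dropped in and lies flush. I'll lift off, shut the fingers and locate the keeper.

>>> {"name": "apply_moves", "arguments": {"rows": [[0, 0, -1.5, 0], [0, 0, -3, 0], [1, 0, -4, 0], [2, 0, -4, 0], [2, 0, -3, 0]], "gripper": 0}}

```text
t: 20.0
tcp_pos: [0.5415, 0.0184, 0.1642]
orientation: [[-0.3, 0.954, 0.003], [0.954, 0.3, -0.0], [-0.001, 0.002, -1.0]]
wrist_force: [0.7, 0.0, 0.6]
finger_gap: -0.0003
```

```bash
python3 - <<'E'
from tgt import *
to(.55,-.03,.02)
c=cal("wrist"); im=ctrl.read_camera("wrist")[:,:,::-1]; cv2.imwrite("pics/w13.png",im); np.savez("w13.npz",K=c[0],T=c[1])
y=np.array([-.531,.8475]);x=np.array([.8475,.531]); P=np.array([.5665,-.0635])
for n,w in(("port",[*P,.04]),("pivot",[*(P-.052*y),.05]),("pin0",[*(P-.052*y+.04*x),.082])): print(n,proj("",w,c))
E
```

```text
t 20.0 tcp [0.5415 0.0184 0.1642] gap -0.0003 F [0.7 0.  0.6] tool x [-0.2995  0.9541] delta cm [-4.86 -0.67 14.42]
port [317.45992689 260.92264181]
pivot [329.57783748 306.89042738]
pin0 [370.17481878 318.10577429]
```

View pics/w13.png

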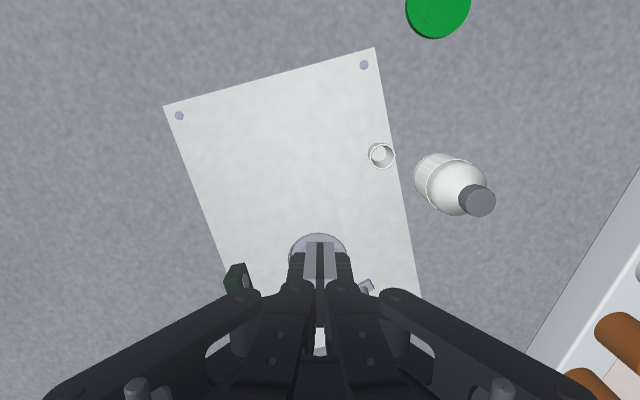

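The cover fills the port at (317,260). The cup, level and bottle are standing, and the keeper's arm tip shows at (366,287). I'll get the keeper's angle from the scene crop and from w1.

```bash
python3 - <<'E'
from tgt import *
P=np.array([.5665,-.0635]);y=np.array([-.531,.8475]);x=np.array([.8475,.531]); V=P-.052*y
print("pivot",V,proj("scene",[*V,.05]))
f=lambda a:(274+a[0]/5,145+a[1]/5)
for n,u,z in(("pivot",(128,462),.05),("pintop",(202,431),.082),("pinbase",(203,480),.05),("end",(222,486),.05)):
    w=ray("scene",f(u),z)[:2]; r=w-V; print(n,w,"local",x@r,y@r,"ang",np.arctan2(y@r,x@r))
d=np.load("w1.npz");c=(d["K"],d["T"],0)
for u in((329,273),(350,264)): w=ray("",u,.05,c)[:2]; print(w,x@(w-V),y@(w-V))
d=np.load("w13.npz");c=(d["K"],d["T"],0); w=ray("",(367,286),.05,c)[:2]; r=w-V; print("tip w13",x@r,y@r,np.arctan2(y@r,x@r))
for t in (0,.1,.2,.3,.45):
    print(t,[proj("scene",[*(V+L*(np.cos(t)*x+np.sin(t)*y)),z]).round(1) for L,z in((.04,.082),(.052,.05))],proj("",[*(V+.04*(np.cos(t)*x+np.sin(t)*y)),.082],c).round(0))
E
```

```text
pivot [ 0.594112 -0.10757 ] [299.0512143  237.22989268]
pivot [ 0.59529358 -0.10651042] local 0.0015640219065086894 0.0002705762065402338 ang 0.17130469830243436
pintop [ 0.62072383 -0.07520561] local 0.03973901670319402 0.013297933957152498 ang 0.3229186117220794
pinbase [ 0.6237266  -0.07640945] local 0.04164462602300038 0.010683211979302127 ang 0.2511176549385529
end [ 0.63177085 -0.06930806] local 0.05223296499043077 0.012430142205875938 ang 0.23362943303474856
[ 0.59398671 -0.10449178] 0.0015283509884727478 0.0026753170416693606
[ 0.61637566 -0.08210923] 0.03238812036561908 0.009756005066889919
tip w13 0.04487298910511941 0.015028442219482735 0.3231694724486623
0 [array([311.5, 234.4]), array([315.6, 245.1])] [370. 318.]
0.1 [array([312.4, 233.4]), array([316.7, 243.8])] [369. 315.]
0.2 [array([313. , 232.4]), array([317.5, 242.5])] [368. 312.]
0.3 [array([313.6, 231.3]), array([318.2, 241.1])] [366. 309.]
0.45 [array([314.1, 229.7]), array([318.8, 239. ])] [362. 304.]
```

>>> {"name": "apply_moves", "arguments": {"rows": [[-3.55, 1.55, 0, 0], [-3.55, 1.55, 0, 0], [-3.55, 1.55, 0, 0], [-3.55, 1.55, 0, 0]]}}

```text
t: 20.45
tcp_pos: [0.6434, -0.0997, 0.1614]
orientation: [[-0.301, 0.954, 0.0], [0.954, 0.301, -0.0], [-0.0, 0.0, -1.0]]
wrist_force: [0.8, -0.4, 0.9]
finger_gap: -0.0004
```

>>> {"name": "apply_moves", "arguments": {"rows": [[0, 0, 0, -0.13], [0, 0, 0, -0.13], [0, 0, 0, -0.13], [0, 0, 0, -0.125], [0, 0, 0, 0]]}}

```text
t: 20.95
tcp_pos: [0.6425, -0.0987, 0.1611]
orientation: [[-0.731, 0.682, -0.0], [0.682, 0.731, 0.0], [0.0, -0.0, -1.0]]
wrist_force: [0.2, -0.3, 0.1]
finger_gap: -0.0001
```

```bash
python3 - <<'E'
from tgt import *
to(.6434,-.0985,.022); print(ctrl.state()["q"].round(2))
# is the pin/arm visible clear of the fingers?  measure cover in wrist view
c=cal("wrist"); im=ctrl.read_camera("wrist")[:,:,::-1]; cv2.imwrite("pics/w14.png",im); g=cv2.cvtColor(im,cv2.COLOR_BGR2GRAY)
uv=proj("",[.5665,-.0635,.04],c); print("port px",uv,"pin",proj("",[.6215,-.078,.082],c),"pivot",proj("",[.5942,-.1072,.05],c))
hsv=cv2.cvtColor(im,cv2.COLOR_BGR2HSV); np.set_printoptions(linewidth=200)
a=int(uv[0]);b=int(uv[1]); print(im[b-60:b+60:8,a-80:a+80:10].mean(2).astype(int))
E
```

```text
t 20.95 tcp [ 0.6425 -0.0987  0.1611] gap -0.0001 F [ 0.2 -0.3  0.1] tool x [-0.731   0.6824] delta cm [-0.05  0.08 13.91]
[-0.25  0.55  0.26  1.28 -0.    0.5 ]
port px [289.61115374  98.43235576] pin [319.19010353 161.023934  ] pivot [276.01195494 155.10496138]
[[214 211 217 218 217 217 221 223 221 222 222 223 223 223 220 222]
 [211 210 211 214 217 212 220 221 222 222 222 223 224 221 217 217]
 [ 30 213 212 216 216 217 221 220 223 223 222 220 223 222 219 217]
 [222 216 214 215 218 218 219 110 169 122 222 220 221 219 219 218]
 [212 214 214 216 215 217 113 185 180 181 181 220 219 219 218 216]
 [210 212 216 214 216 124 178 179 185 183 182 179 220 219 215 217]
 [212 209 211 214 218 132 181 180 180 183 185 182 218 217 216 217]
 [214 213 213 216 216 162 165 176 176 181 184 184 216 216 215 215]
 [212 213 213 217 217 120 164 181 181 176 181 180 216 214 215 215]
 [214 214 214 215 219 128 180 176 178 181 180 177 215 216 213 212]
 [215 212 214 215 214 220 175 169 178 176 177 171 212 214 214 214]
 [212 215 216 217 219 217 207 177 175 179 174 216 214 213 214 208]
 [209 216 217 218 218 217 217 218 224 237 219 216 215 216 212 212]
 [214 215 217 216 219 219 219 223 219 217 218 217 216 212 212 211]
 [214 214 216 217 221 218 173 175 180 181 180 158 179 212 212 211]]
```

```bash
python3 - <<'E'
from tgt import *
g=cv2.cvtColor(cv2.imread("pics/w14.png"),cv2.COLOR_BGR2GRAY); c=cal("wrist")
D=ell(g,(288,100),36,lambda g:g<195,.04,c,"cover")
for r in range(138,186,2): print(r,"".join("#" if v<120 else "+" if v<160 else "-" if v<200 else "." for v in g[r,250:350]))
E
```

```text
cover [ 0.5671 -0.0644] r 0.0309 res 0.0012
138 ....................................................................................................
140 ....................................................................................................
142 ....................................................................................................
144 .......................-+++++++-....................................................................
146 ....................-----------++#+.................................................................
148 ..................----------------#+------++++++++++++----------------------------+.................
150 .................------------------------------------------------++++++++++-------+.................
152 ................-------+#####-----------------------------------++++++++++#+------+.................
154 ...............------+#########--------------------------------++--------+##------+.................
156 ................-----+#########--------------------------------+-----------++-----+.................
158 ..
[... 763 characters left out ...]
......................................................................
174 ....................................................................................................
176 ....................................................................................................
178 ....................................................................................................
180 ....................................................................................................
182 ....................................................................................................
184 ....................................................................................................
```

The pin's top measures (319,160) against a prediction of (319,161), and the pivot also agrees. The cover fits as a circle centred at (0.567,-0.064), home within 1–2 mm. Descending behind the pin.

>>> {"name": "apply_moves", "arguments": {"rows": [[0, 0, 4, 0], [0, 0, 4, 0], [0, 0, 3, 0], [0, 0, 1.8, 0], [0, 0.05, 1.1, 0]]}}

```text
t: 21.5
tcp_pos: [0.6413, -0.0979, 0.0202]
orientation: [[-0.73, 0.684, -0.003], [0.684, 0.73, 0.001], [0.003, -0.002, -1.0]]
wrist_force: [-0.2, 1.1, 0.2]
finger_gap: 0.0
```

>>> {"name": "apply_moves", "arguments": {"rows": [[0.3, 0, 0, 0], [0.5, 0, 0, 0], [0.3, 0, 0, 0], [0, 0, 0, 0]]}}

```text
t: 21.9
tcp_pos: [0.6356, -0.0906, 0.024]
orientation: [[-0.731, 0.682, 0.002], [0.682, 0.731, -0.001], [-0.002, 0.001, -1.0]]
wrist_force: [-0.2, 0.2, -0.4]
finger_gap: 0.0001
```

```bash
python3 - <<'E'
from tgt import *
V=np.array([.5942,-.1072]); to(.6215+.731*.017,-.078-.682*.017,.022)
s=ctrl.state();R=s["orientation"];print("pivot in tool",(R.T@(np.array([*V,.022])-s["tcp_pos"])*100).round(2))
E
```

```text
t 21.9 tcp [ 0.6356 -0.0906  0.024 ] gap 0.0001 F [-0.2  0.2 -0.4] tool x [-0.7313  0.6821] delta cm [ 0.19 -0.04  0.2 ]
pivot in tool [ 1.89 -4.04  0.19]
```

>>> {"name": "apply_moves", "arguments": {"rows": [[0.2, 0, 0.15, 0], [0.53, 0.19, 0, -0.13], [0.53, 0.19, 0, -0.13], [0.53, 0.19, 0, -0.13], [0.53, 0.19, 0, -0.13]]}}

```text
t: 22.4
tcp_pos: [0.6206, -0.0723, 0.0216]
orientation: [[-0.975, 0.224, 0.002], [0.224, 0.975, -0.001], [-0.002, -0.0, -1.0]]
wrist_force: [1.2, -1.0, 0.3]
finger_gap: -0.0002
```

```bash
cat > kp.py <<'E'
from tgt import *
V=np.array([.5942,-.1072]); s=ctrl.state();R=s["orientation"];x=np.array([.8475,.531]);y=np.array([-.531,.8475])
to(.6,-.08,.022); print("pivot in tool",(R.T@(np.array([*V,.022])-s["tcp_pos"])*100).round(2),"tool yaw-> theta",np.arctan2(y@R[:2,1],x@R[:2,1]))
c=cal("wrist");im=ctrl.read_camera("wrist")[:,:,::-1]; g=cv2.cvtColor(im,cv2.COLOR_BGR2GRAY); cv2.imwrite("pics/k%.1f.png"%s["t"],im)
E
python3 kp.py
```

```text
t 22.4 tcp [ 0.6206 -0.0723  0.0216] gap -0.0002 F [ 1.2 -1.   0.3] tool x [-0.9746  0.2238] delta cm [ 1.83 -1.21 -0.04]
pivot in tool [ 1.79 -3.99 -0.04] tool yaw-> theta 0.7853857316198818
```

>>> {"name": "apply_moves", "arguments": {"rows": [[0.55, 0.19, 0, -0.13], [0.55, 0.19, 0, -0.13], [0.53, 0.19, 0, -0.13], [0.53, 0.19, 0, -0.13], [0.53, 0.19, 0, -0.13]]}}

```text
t: 22.95
tcp_pos: [0.5937, -0.0629, 0.0215]
orientation: [[-0.912, -0.41, 0.002], [-0.41, 0.912, 0.001], [-0.002, -0.0, -1.0]]
wrist_force: [1.4, 0.3, 0.0]
finger_gap: 0.0002
```

```bash
python3 kp.py
```

```text
t 22.95 tcp [ 0.5937 -0.0629  0.0215] gap 0.0002 F [1.4 0.3 0. ] tool x [-0.9121 -0.41  ] delta cm [ 0.12 -1.81 -0.05]
pivot in tool [ 1.77 -4.06 -0.05] tool yaw-> theta 1.4335353384743361
```

>>> {"name": "apply_moves", "arguments": {"rows": [[0.53, 0.16, 0, -0.13], [0, 0, 0, 0]]}}

```text
t: 23.2
tcp_pos: [0.5873, -0.0642, 0.0213]
orientation: [[-0.855, -0.519, 0.0], [-0.519, 0.855, -0.0], [-0.0, -0.0, -1.0]]
wrist_force: [-0.4, -0.3, -0.6]
finger_gap: -0.0002
```

>>> {"name": "apply_moves", "arguments": {"rows": [[0.1, 0, 0, 0], [0, 0, 0, 0]]}}

```text
t: 23.4
tcp_pos: [0.5869, -0.0646, 0.0212]
orientation: [[-0.854, -0.519, 0.001], [-0.519, 0.854, 0.0], [-0.001, -0.0, -1.0]]
wrist_force: [0.5, 0.7, -0.1]
finger_gap: -0.0002
```

>>> {"name": "apply_moves", "arguments": {"rows": [[0.1, 0, 0, 0], [0, 0, 0, 0]]}}

```text
t: 23.6
tcp_pos: [0.5865, -0.0648, 0.0211]
orientation: [[-0.853, -0.521, 0.001], [-0.521, 0.853, 0.001], [-0.001, -0.0, -1.0]]
wrist_force: [2.0, 2.3, 0.7]
finger_gap: 0.0001
```

>>> {"name": "apply_moves", "arguments": {"rows": [[0.1, 0, 0, 0], [0, 0, 0, 0]]}}

```text
t: 23.8
tcp_pos: [0.5865, -0.0649, 0.0212]
orientation: [[-0.853, -0.522, 0.003], [-0.522, 0.853, 0.002], [-0.003, -0.0, -1.0]]
wrist_force: [5.0, 3.3, -1.8]
finger_gap: -0.0
```

>>> {"name": "apply_moves", "arguments": {"rows": [[0.1, 0, 0, 0], [0, 0, 0, 0]]}}

```text
t: 24.0
tcp_pos: [0.5865, -0.0649, 0.0213]
orientation: [[-0.853, -0.522, 0.004], [-0.522, 0.853, 0.003], [-0.005, 0.0, -1.0]]
wrist_force: [6.2, 4.7, -3.1]
finger_gap: -0.0002
```

```bash
python3 kp.py
```

```text
t 24.0 tcp [ 0.5865 -0.0649  0.0213] gap -0.0002 F [ 6.2  4.7 -3.1] tool x [-0.8528 -0.5223] delta cm [-0.36 -2.   -0.07]
pivot in tool [ 1.55 -4.01 -0.08] tool yaw-> theta 1.5605829433942981
```

Firm stop: the force rises to 8 N with no further travel. Backing off and lifting away.

>>> {"name": "apply_moves", "arguments": {"rows": [[-0.5, 0, 0, 0], [-1, 0, 0, 0], [-1, 0, -1, 0], [0, 0, -4, 0], [0, 0, -4, 0]]}}

```text
t: 24.55
tcp_pos: [0.604, -0.0528, 0.1105]
orientation: [[-0.853, -0.522, -0.004], [-0.522, 0.853, -0.0], [0.004, 0.002, -1.0]]
wrist_force: [1.3, -0.8, 0.6]
finger_gap: 0.0002
```

>>> {"name": "apply_moves", "arguments": {"rows": [[-2, 0, -4, 0], [-4, 0, -2, 0], [-2, 0, 0, 0], [0, 0, 0, 0], [0, 0, 0, 0]]}}

```text
t: 25.05
tcp_pos: [0.6729, -0.0114, 0.1699]
orientation: [[-0.853, -0.522, -0.002], [-0.522, 0.853, -0.001], [0.002, 0.001, -1.0]]
wrist_force: [0.3, -0.3, -0.4]
finger_gap: 0.0001
```

```bash
python3 - <<'E'
from tgt import *
to(.6,-.08,.2); np.set_printoptions(linewidth=200)
c=cal("wrist"); im=ctrl.read_camera("wrist")[:,:,::-1]; cv2.imwrite("pics/w20.png",im); g=cv2.cvtColor(im,cv2.COLOR_BGR2GRAY)
P=np.array([.567,-.064]);V=np.array([.5942,-.1072]);y=np.array([-.531,.8475])
for n,w in (("port",[*P,.04]),("pivot",[*V,.05]),("pin@stop",[*(V+.04*y),.082]),("armend",[*(V+.052*y),.05])): print(n,proj("",w,c).round(1))
u=proj("",[*P,.04],c).astype(int)
for r in range(u[1]-50,u[1]+60,3): print(r,"".join("#" if v<120 else "+" if v<160 else "-" if v<200 else "." for v in g[r,u[0]-60:u[0]+70]))
print(u[0]-60)
for n in("top","scene"): cv2.imwrite(f"pics/{n}20.png",ctrl.read_camera(n)[:,:,::-1])
# bystander change check: before vs after
for n in("top","scene"):
    a=cv2.imread(f"pics/{n}0.png").astype(int);b=cv2.imread(f"pics/{n}20.png").astype(int); d=(np.abs(a-b).max(2)>35).astype(np.uint8)
    k,l,st,ce=cv2.connectedComponentsWithStats(d); print(n,[(s[:5].tolist()) for s in st[1:] if s[4]>12])
E
```

```text
t 25.05 tcp [ 0.6729 -0.0114  0.1699] gap 0.0001 F [ 0.3 -0.3 -0.4] tool x [-0.8528 -0.5222] delta cm [ 9.8  -2.04 -2.98]
port [331.2  53.5]
pivot [273.   52.4]
pin@stop [318.8  45.1]
armend [332.7  51.8]
3 ..................................................................................................................................
6 ..................................................................................................................................
9 ..................................................................................................................................
12 ...........................-......................................................................................................
15 ..................................................-+++++################+-........................................................
18 ...........................................--++#####+++++###++++++++#+-+#######+-.................................................
21 ........................................-+###+####+-------------------------++#####+.......
[... 3899 characters left out ...]
.............................
111 ..................................................................................................................................
271
top [[193, 43, 163, 357, 17401], [343, 173, 9, 9, 24], [262, 274, 378, 126, 25146], [215, 320, 5, 15, 26], [218, 336, 4, 22, 35], [296, 345, 28, 12, 151], [496, 372, 8, 8, 23], [340, 380, 13, 20, 188]]
scene [[5, 0, 94, 112, 4526], [240, 0, 53, 59, 1606], [294, 0, 96, 68, 4877], [387, 0, 8, 3, 18], [231, 59, 5, 21, 44], [297, 69, 8, 8, 18], [330, 71, 58, 145, 4361], [281, 81, 46, 34, 822], [101, 98, 9, 5, 23], [103, 108, 17, 31, 189], [48, 114, 49, 39, 518], [76, 116, 9, 7, 19], [303, 220, 20, 25, 238], [301, 223, 8, 12, 57]]
```

```bash
python3 -c "
from h import *
print(ctrl.state()['wrist_force'],ctrl.sign_off())"
```

```text
the job is handed in; nothing more can be done
[ 0.09797046  0.38703976 -0.71468451] None
```

The cover is in the port and the keeper is closed over it at its stop. I handed the job in at about 25 s of the 48 s allowed, with the hand lifted clear and no force on the wrist.

**Cover:** I pushed it across the housing with part-open fingertips until it dropped in. The side edge seen on the cover while pushing was gone, and a circle fit put its centre at (0.567, -0.064), within 1–2 mm of the port. Flushness was judged only from the wrist images, not measured as a height.

**Keeper:** I pushed the pin round with the fingers shut. It stopped moving at about 1.56 rad while the force rose to about 8 N. A last wrist image shows the arm pointing along the housing's +y, over the cover.

**What disagreed:** the real fingertips stand about 36 mm above the reported TCP. My first push therefore passed over the cover without moving it. I found the true height by touching down on the housing with about 15 N, then repeated the push.

**Other objects:** the cup, level and bottle were seen standing after the cover push. In the scene camera, before and after images differ only at the keeper and port and where the arm stands. The area by the cup was partly hidden by the arm in that last check. I viewed 12 pictures, so the final checks were made on pixel values only.

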